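# Clear marble offcuts into the sprung-lid chip bin and hold the lid for the dustpan

## Task

Clear the two rough marble offcuts off the bench: raise the chip bin's sprung lid by its bar handle until the springs carry it fully open, and drop both offcuts into the bin. Then draw the lid back down by the handle through its balance point and finish still holding it there, steady, with the handle about 2 cm lower than where the lid balances, so that I can tip in my dustpan and the lid will fall shut by itself once you let go. Do not let the lid slam, and leave the tools and the finished carvings where they are.

Things in the scene. Friction and masses are not known exactly. Their poses are not given: they have to be found in the camera images.
- chip_bin: Galvanised sheet-steel chip bin bolted to the bench, 230 (x) x 280 (y) x 120 mm high, walls and floor 4 mm, open on top under its lid. Origin: centre of its underside. Its +x axis points from the front (handle side, towards the robot) to the hinge at the back, +z up.
- bin_floor (a point): Centre of the bin's inner floor, 4 mm above its underside; axes as the bin's.
- lid_angle (a joint): Angle of the bin's lid, rad: 0 shut (level), 1.25 fully open on its stop (short of upright). Two torsion springs nearly carry the 1.3 kg lid; it balances at 0.90: below that it falls shut, above that the springs carry it to the stop, where it stays. At the handle: 3 N to lift it from shut, 1 N to hold it at 0.75, 2.5 N to draw it down from the stop. The hinge has hardly any friction.
- lid_hinge (a point): Middle of the hinge axis: 123 mm from the bin's origin along the bin's +x, 123 mm above the bench; the axis runs along the bin's y. Its frame turns with the lid: -x points along the lid to its front edge, +z out of its outer face (up when shut).
- lid_bar (a point): Middle of the handle's round grip bar, on the bar's axis; turns with the lid. In the lid's frame 190 mm from the hinge axis to the front and 45 mm out along z: at lid angle q it is 190 cos q - 45 sin q in front of the hinge axis (along the bin's -x) and 190 sin q + 45 cos q above it (mm). Height above the bench: 168 mm shut, 300 mm at balance, 317 mm fully open.
- bin_lid: The lid (origin on the hinge axis, frame turning with it) with a handle on its outer face: round steel bar 12 mm thick, 110 mm long, parallel to the hinge, on two 10 mm posts at its ends, its axis 42 mm clear of the sheet. The lid is 5 mm thick, 288 mm wide and reaches 52 mm past the bar. A vertical gripper can pinch the bar from above at any angle; the bar turns between its fingers.
- offcut_thick: Rough offcut of white marble, about 52 x 36 x 32 mm, 110 g: two sawn upright sides, parallel, 36 mm apart (along its y, -18 to +18), broken ends and top. Origin in its middle, 16 mm above the bench; x is its long way, z up.
- offcut_wedge: Rough wedge-shaped offcut of white marble, about 63 x 30 x 28 mm, 90 g: two sawn upright sides, parallel, 30 mm apart (along its y, -15 to +15), high at its -x end, thin at its +x end. Origin in its middle, 14 mm above the bench; x is its long way, z up.
- finial: Finished work, leave it: turned marble finial, 40 mm across, 56 mm high, standing. Origin: centre of its foot.
- rosette: Finished work, leave it: carved marble rosette, a disc 56 mm across and 23 mm high. Origin: centre of its underside.
- whetstone: Leave it: dark grey whetstone, 60 x 30 x 20 mm. Origin: centre of its underside.
- mallet: Leave it: round carver's mallet lying on the bench, 207 mm long (along its x), iron head 72 mm across. Origin: at the end of its wooden grip.
- point_chisel: Leave it: point chisel lying down, 200 mm long along its x, shank 14 mm. Origin: underside, mid-length.
- claw_chisel: Leave it: claw chisel lying down, about 205 mm long along its x, shank 14 mm. Origin: underside, mid-length.
- mixing_bowl: Leave it: black rubber mixing bowl, 130 mm across, 60 mm high. Origin: centre of its underside.
- bench_brush: Leave it: wooden bench brush lying along its x. Origin: its underside.

How it is judged:
By the outcome, as a careful person would: the job done as asked, in the order asked, and still so for the second after the job is handed in, while the arm keeps its last pose, push and grip.
It also fails if it takes over 72 s, if anything falls off the work surface, if the arm or the gripper's body presses on something with over 40 N, if the wrist force passes 120 N, or if a joint passes its speed limit or range.

## Robot

A 6-joint arm with a two-finger parallel gripper is mounted at the origin on the work surface. World frame = base frame: x ahead of the robot, y to its left, z up, the work surface at z = 0. Lengths are in m, angles in rad, forces in N, time in s.
With the tool pointing down it reaches from about 0.3 to 0.775 m from the base axis. Payload 14.6 kg.
Tool frame: the origin (TCP) lies midway between the tips of the shut fingers; the grasp point (between the pads) lies 19 mm behind it (ctrl.tcp_to_grasp is the z of the grasp point in the tool frame, in m); z points along the fingers, y is the line along which they close (so a half turn about z gives the same grasp; the last joint's range is limited). The gripper opens to 94 mm and grips with 3 to 60 N. Pads are 16 mm wide; open, the fingers measure 119 mm over their backs; the gripper's body (75 mm by 177 mm) begins 78 mm behind the grasp point.
Start: joints at [1.067, 0.3, 1.521, -0, 1.321, -0.067], TCP at [0.233, 0.498, 0.205] pointing down, gripper open.
Joint ranges: [-3.03, 3.03], [-0.79, 2.21], [0.23, 2.52], [-1.04, 4.18], [0, 3.07], [-2.55, 2.55]. Speed limits (rad/s): [2.22, 2.22, 2.57, 3.14, 3.14, 3.14].

## Interface

Orientations are given as [roll, pitch, yaw] about the fixed x, y, z axes, in that order (R = Rz(yaw) Ry(pitch) Rx(roll)).
In Python, from station import monitor, camera, ctrl gives the robot as it stands.
- The arm moves only by the tool apply_moves, never from a script. Its argument "plan" is one flat list of numbers, 4 for each row, row after row: the shift along the tool's x, y, z in mm, then the turn about the tool's z in rad. In form: [dx, dy, dz, spin, dx, dy, dz, spin, ...]. A call has 1 to 20 rows; each row shifts and turns the commanded pose from where the row before left it, along the tool's axes as they then stand; what a row does not reach is not made up. A row lasts 1/10 s, in which the tool goes at most 50 mm and 8.59 degrees, less where a joint would pass 70% of its speed; a pose out of reach is approached as far as the arm can. A call is refused whole if a number of a shift passes 50 or a number of a turn 0.15, either way. A call with a gripper value outside its range is refused whole. "hand" is the gripper command: -1 is shut, 1 is fully open, values between are in proportion, set as the call begins (left out, the last holds). The fingers move at their own pace and stop on an object; "squeeze" is the grip in N (left out, the last holds). Time passes only in rows, so rows that do not move let the fingers close. It gives the time, the measured TCP pose, the force, the opening and the grip force at its end, in the units of the state.
- monitor.get_obs(): the state, without advancing time (a new reading comes with each control period).
- camera(name): name is "scene" or "top"; returns a dict with "image" (400x640x3 uint8, red, green, blue), "range_z" (400x640 float32, m along the optical axis (not along the pixel's ray), 0 where there is no reading), "mtx" (3x3 intrinsics, pixels), "rvec" (rotation vector, rad) and "tvec" (3), from world to camera coordinates, as OpenCV has them. Camera axes: x right, y down, z forward; pixel columns grow to the right and rows downward; lengths in m; the calibration is good to about 2 mm. A picture is of the moment at which its call begins.
- ctrl.hand_in(): hands the job in; it is judged then, once.
The state is a dict: "time_s": time; "qpos": joint angles; "joint_vel": joint speeds; "tau": joint torques, N m; "ee_pos": TCP position; "eef_rot": TCP orientation; "force": force on the tool from outside, world axes, zero at the start; "moment": the same for the moment, N m; "grip_width": finger opening in m; "grip_force": force on a finger pad.
Only numpy, scipy, OpenCV 4.12 (cv2) and the standard library are available. Lean on these libraries where they do the work, as an engineer would, in place of code of your own. Each camera call takes 0.05 s, during which the arm holds its last target. There are 200 camera calls.

## Working session

There is one attempt and no reset: what is moved stays moved. The work goes in short steps, Python scripts to look and compute and a tool call to move; the robot and the scene stay as the last step left them, time stands still between calls to the robot, and variables do not carry over. Pictures are saved under pics/ and viewed, at most 10 in all, crops included, and the job is handed in when it is done.

Besides the shell and the picture viewer there is one more tool, called after ">>>" as name(argument=value, ...), one argument or row to a line, values as JSON. apply_moves: Moves the arm, as the interface text tells. Its arguments: {"type":"object","properties":{"plan":{"type":"array","items":{"type":"number"}},"hand":{"type":"number"},"squeeze":{"type":"number"}},"required":["plan"]}

```bash
ls; mkdir -p pics; cat > h.py <<'E'
import numpy as np, cv2
from station import monitor, camera, ctrl
def pts(c):
    z=c["range_z"]; v,u=np.mgrid[:z.shape[0],:z.shape[1]]
    K=c["mtx"]; P=np.stack([(u-K[0,2])/K[0,0]*z,(v-K[1,2])/K[1,1]*z,z],-1)
    R=cv2.Rodrigues(np.array(c["rvec"],float))[0]
    W=(P-np.array(c["tvec"]).ravel())@R
    W[z==0]=np.nan
    return W
E
python3 - <<'E'
from h import *
for n in("scene","top"):
    c=camera(n); cv2.imwrite(f"pics/{n}0.png",c["image"][...,::-1]); np.savez(f"{n}0.npz",**{k:np.array(v) for k,v in c.items()})
    print(n,c["mtx"],c["rvec"],c["tvec"])
print(monitor.get_obs())
E
```

```text
pics
scene [[475.42463739   0.         323.57058815]
 [  0.         475.42463739 201.69524477]
 [  0.           0.           1.        ]] [ 1.77968439  1.89558919 -0.68898494] [ 0.05271176 -0.36190937  1.89103772]
top [[446.2299244    0.         320.6490633 ]
 [  0.         446.2299244  193.08516635]
 [  0.           0.           1.        ]] [ 2.13237069 -2.10794872  0.18814657] [0.00629641 0.57380638 1.47964336]
{'time_s': 0.1, 'qpos': array([ 1.06737710e+00,  3.00384855e-01,  1.52153254e+00, -1.26158142e-05,
        1.32072628e+00, -6.66076619e-02]), 'joint_vel': array([ 5.05538639e-04, -1.32312296e-03, -9.04008278e-04, -5.54260824e-06,
        2.04661492e-04,  9.24369061e-04]), 'tau': array([ 2.49560166e-03, -5.32638717e+01, -3.53284192e+01,  7.10126921e-02,
        2.33927235e-02, -5.76605294e-05]), 'ee_pos': array([0.23256816, 0.4981351 , 0.20495418]), 'eef_rot': array([-3.14054315e+00, -5.77610800e-05,  2.70478419e+00]), 'force': array([ 0.52542363, -0.1366299 ,  0.0957169 ]), 'moment': array([ 0.00972055, -0.00424934,  0.01536093]), 'grip_force': 0.0, 'grip_width': 0.09408324548627973}
```

View pics/top0.png

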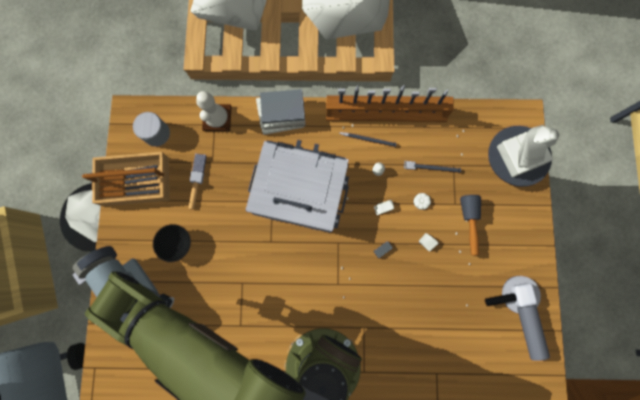

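View pics/scene0.png

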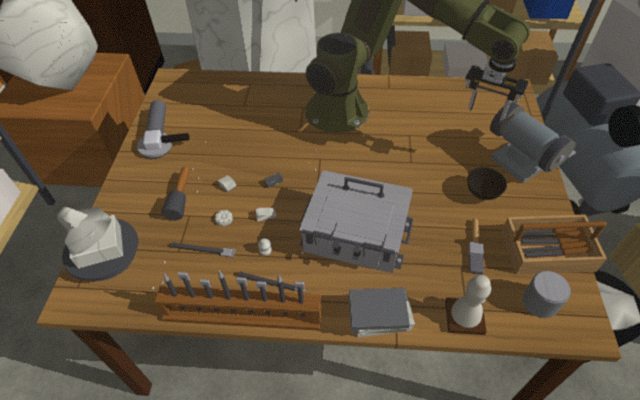

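The top view shows the bin centred at about (300,185) with its handle at (300,207). There are white pieces at (385,208) and (429,242), the rosette at (422,201), the finial at (378,168) and the whetstone at (384,250).

```bash
python3 - <<'E'
from h import *
c=dict(np.load("top0.npz")); W=pts(c); im=c["image"]
hsv=cv2.cvtColor(im,cv2.COLOR_RGB2HSV)
crop=im[130:270,230:490][...,::-1]
cv2.imwrite("pics/crop.png",cv2.resize(crop,None,fx=3,fy=3,interpolation=cv2.INTER_CUBIC))
def comps(m,box,mn=30):
    u0,v0,u1,v1=box; k=np.zeros(m.shape,np.uint8); k[v0:v1,u0:u1]=m[v0:v1,u0:u1]
    n,l,s,ce=cv2.connectedComponentsWithStats(k)
    for i in range(1,n):
        if s[i,4]<mn: continue
        P=W[l==i]; P=P[np.isfinite(P[:,0])]
        r=cv2.minAreaRect((P[:,:2]*1000).astype(np.float32))
        print(ce[i].round(1),s[i,4],"mean",P.mean(0).round(4),"zmax",np.percentile(P[:,2],95).round(4),"rect",np.round(r[0],1),np.round(r[1],1),round(r[2],1))
print("by height: bench things")
z=np.nan_to_num(W[...,2]); comps((z>.008)&(z<.09),(355,150,490,265))
print("white"); comps((hsv[...,1]<60)&(hsv[...,2]>150),(355,150,490,265))
print("lid"); comps((z>.118)&(z<.14),(230,130,355,240),200)
print("bar"); comps((z>.150)&(z<.2),(230,130,355,240),8)
E
```

```text
by height: bench things
[430.7 167.3] 240 mean [ 0.6789 -0.377   0.013 ] zmax 0.0186 rect [ 679.2 -382.1] [200.3  26.5] 84.3
[378.4 168.9] 109 mean [ 0.6644 -0.188   0.0405] zmax 0.0567 rect [ 667.7 -189.1] [35.3 35.6] 71.8
[421.6 201.2] 196 mean [ 0.5554 -0.3403  0.018 ] zmax 0.0245 rect [ 555.4 -341.1] [53.5 52.3] 84.6
[471.7 218.9] 782 mean [ 0.4907 -0.501   0.0506] zmax 0.0672 rect [ 469.5 -502.5] [206.1  64.3] 1.4
[383.6 207.1] 163 mean [ 0.5323 -0.2068  0.0211] zmax 0.0309 rect [ 532.2 -206.6] [29.8 61.8] 18.3
[428. 242.] 177 mean [ 0.4127 -0.3562  0.0255] zmax 0.0338 rect [ 415.3 -361.1] [54.1 46.7] 52.3
[382.5 249.5] 159 mean [ 0.3855 -0.2013  0.0194] zmax 0.0256 rect [ 387.3 -203.5] [29.8 65.3] 35.7
white
[409.6 164.2] 55 mean [ 0.6904 -0.3032  0.0095] zmax 0.0169 rect [ 691.1 -303.8] [28.8 28.7] 77.3
[377.3 167.3] 73 mean [ 0.6696 -0.1837  0.0423] zmax 0.0577 rect [ 672.1 -183.2] [32.  32.7] 45.1
[421.5 200.7] 206 mean [ 0.5574 -0.3401  0.0169] zmax 0.0244 rect [ 558.7 -341.6] [52.4 61.1] 66.2
[384.2 206.9] 167 mean [ 0.5332 -0.2091  0.0198] zmax 0.0307 rect [ 536.1 -209.8] [35.2 65. ] 19.7
[428.  241.8] 189 mean [ 0.4135 -0.3568  0.0239] zmax 0.0336 rect [ 417.  -359.8] [50.3 47.4] 46.3
lid
[297.6 184.2] 6428 mean [0.5894 0.0884 0.1266] zmax 0.1321 rect [600.8  87.2] [290.1 273.8] 77.6
bar
[291.  202.9] 141 mean [0.5191 0.1051 0.1722] zmax 0.1774 rect [519.7 104.7] [117.3  12.7] 77.3
```

View pics/crop.png

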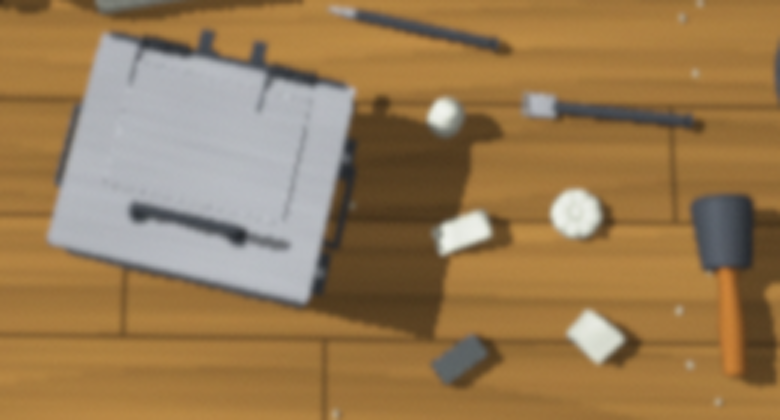

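```bash
cat >> h.py <<'E'
def plan(way,step=30,dyaw=.12):
    """way: list of (x,y,z,yaw|None,[n]); prints rows in tool axes, carrying rounding on"""
    o=monitor.get_obs(); p=np.array(o["ee_pos"]); yaw=o["eef_rot"][2]; tot=[]
    print("from",p.round(4),round(yaw,4))
    for w in way:
        t=np.array(w[:3]); ty=yaw if w[3] is None else w[3]
        dy=(ty-yaw+np.pi)%(2*np.pi)-np.pi if w[3] is not None else 0
        n=w[4] if len(w)>4 else max(1,int(np.ceil(max(np.linalg.norm(t-p)*1000/step,abs(dy)/dyaw))))
        p0,y0=p.copy(),yaw
        for i in range(1,n+1):
            g=p0+(t-p0)*i/n; gy=y0+dy*i/n
            d=(g-p)*1000; c,s=np.cos(yaw),np.sin(yaw)
            r=np.round([c*d[0]+s*d[1],s*d[0]-c*d[1],-d[2]],0); sp=round(-(gy-yaw),2)
            p=p+np.array([c*r[0]+s*r[1],s*r[0]-c*r[1],-r[2]])/1000; yaw=yaw-sp
            tot.append([int(r[0]),int(r[1]),int(r[2]),sp])
    for k in range(0,len(tot),20): print(k,str(tot[k:k+20]).replace("[","").replace("]",""))
    print("end",p.round(4),round(yaw,4))
B=np.radians(-12.7); EX=np.array([np.cos(B),np.sin(B)]); EY=np.array([-EX[1],EX[0]])
BAR0=np.array([.5195,.1047]); HNG=BAR0+.190*EX; ORG=HNG-.123*EX
def bar(q): 
    f=.190*np.cos(q)-.045*np.sin(q); return (*(HNG-f*EX),.123+.190*np.sin(q)+.045*np.cos(q))
def grip(q,yaw=None,n=1): x,y,z=bar(q); return (x,y,z-.019,yaw,n)
E
python3 - <<'E'
from h import *
for n in("top","scene"):
    c=dict(np.load(n+"0.npz")); W=pts(c).reshape(-1,3)
    P=W[(W[:,2]>.15)&(W[:,2]<.2)&(np.abs(W[:,:2]-BAR0)<.08).all(1)]
    r=cv2.minAreaRect((P[:,:2]*1000).astype(np.float32)); print(n,"bar",r,np.percentile(P[:,2],95))
    for nm,ce in(("wedge",(.533,-.208)),("thick",(.414,-.358))):
        P=W[(W[:,2]>.006)&(W[:,2]<.06)&(np.linalg.norm(W[:,:2]-ce,axis=1)<.045)]
        r=cv2.minAreaRect((P[:,:2]*1000).astype(np.float32)); print(n,nm,len(P),[np.round(a,1) for a in r])
        if nm=="wedge":
            a=np.radians(108.3); s=(P[:,:2]-ce)@[np.cos(a),np.sin(a)]
            for lo in np.arange(-.035,.035,.01):
                k=(s>=lo)&(s<lo+.01)
                if k.any(): print("  s",round(lo,3),"zmax",np.percentile(P[k,2],90).round(4))
        else:
            T=P[P[:,2]>.025]; r=cv2.minAreaRect((T[:,:2]*1000).astype(np.float32)); print("  top part",len(T),[np.round(a,1) for a in r])
print(HNG,ORG)
x,y,z=bar(0); yw=np.radians(77.3)
plan([(x,y,.215,yw),(x,y,z-.019,yw,3)])
E
```

```text
top bar ((519.6676025390625, 104.66908264160156), (117.33767700195312, 12.67153263092041), 77.28559875488281) 0.17738993455366814
top wedge 176 [array([ 529.1, -209.9]), array([69.7, 67.8]), np.float64(42.7)]
  s -0.035 zmax 0.0277
  s -0.025 zmax 0.0316
  s -0.015 zmax 0.0327
  s -0.005 zmax 0.027
  s 0.005 zmax 0.024
  s 0.015 zmax 0.0193
  s 0.025 zmax 0.0117
  s 0.035 zmax 0.0067
top thick 182 [array([ 423.3, -361.4]), array([66.1, 59.4]), np.float64(51.7)]
  top part 108 [array([ 410.3, -360. ]), array([40.2, 36.9]), np.float64(48.0)]
scene bar ((525.130615234375, 104.5482177734375), (119.89521789550781, 15.549873352050781), 78.57792663574219) 0.17603162903635852
scene wedge 189 [array([ 532. , -208.2]), array([59.7, 76.4]), np.float64(48.2)]
  s -0.035 zmax 0.0267
  s -0.025 zmax 0.0305
  s -0.015 zmax 0.0284
  s -0.005 zmax 0.0257
  s 0.005 zmax 0.0224
  s 0.015 zmax 0.0173
  s 0.025 zmax 0.0159
  s 0.035 zmax 0.0061
scene thick 172 [array([ 415. , -363.7]), array([67.6, 43.7]), np.float64(52.2)]
  top part 86 [array([ 417.7, -356. ]), array([46.8, 37.8]), np.float64(51.3)]
[0.70485156 0.06292922] [0.58486081 0.0899703 ]
from [0.2326 0.4981 0.205 ] 2.7048
0 -25, -14, -1, np.float64(0.08), -26, -12, 0, np.float64(0.08), -27, -9, -1, np.float64(0.08), -28, -8, 0, np.float64(0.08), -28, -5, -1, np.float64(0.08), -28, -3, -1, np.float64(0.08), -29, -1, 0, np.float64(0.08), -29, 2, -1, np.float64(0.08), -28, 4, 0, np.float64(0.08), -28, 6, -1, np.float64(0.08), -27, 8, -1, np.float64(0.08), -27, 11, 0, np.float64(0.08), -26, 13, -1, np.float64(0.08), -24, 14, 0, np.float64(0.08), -24, 17, -1, np.float64(0.08), -22, 18, 0, np.float64(0.08), -20, 20, -1, np.float64(0.08), 0, 0, 22, np.float64(-0.0), 0, 0, 22, np.float64(-0.0), 0, 0, 22, np.float64(-0.0)
end [0.5194 0.1049 0.149 ] 1.3448
```

>>> apply_moves(
  plan=[-25,-14,-1,0.08,-26,-12,0,0.08,-27,-9,-1,0.08,-28,-8,0,0.08,-28,-5,-1,0.08,-28,-3,-1,0.08,-29,-1,0,0.08,-29,2,-1,0.08,-28,4,0,0.08,-28,6,-1,0.08,-27,8,-1,0.08,-27,11,0,0.08,-26,13,-1,0.08,-24,14,0,0.08,-24,17,-1,0.08,-22,18,0,0.08,-20,20,-1,0.08,0,0,0,0],
  hand=0.1,
  squeeze=15,
)

```text
time_s: 1.9
ee_pos: [0.5206, 0.1029, 0.215]
eef_rot: [-3.141, 0.001, 1.34]
force: [0.2, -0.3, -0.0]
grip_width: 0.0515
grip_force: 0.0
```

```bash
python3 - <<'E'
from h import *
x,y,z=bar(0); plan([(x+.001,y,z-.019,np.radians(77.3),4)])
c=camera("scene"); cv2.imwrite("pics/s1.png",c["image"][100:300,240:540,::-1])
E
```

```text
from [0.5206 0.1029 0.215 ] 1.3398
0 0, 0, 16, np.float64(-0.0), 1, 0, 17, np.float64(-0.0), 0, 0, 16, np.float64(-0.01), 1, 0, 17, np.float64(0.0)
end [0.521  0.1049 0.149 ] 1.3498
```

View pics/s1.png

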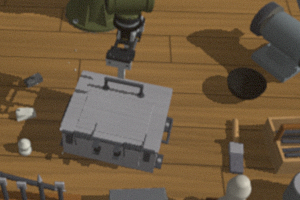

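The fingers sit over the bar at about (120,75) in the crop. They appear shifted towards the robot because of their height, which is what I'd expect.

>>> apply_moves(
  plan=[0,0,16,0,1,0,17,0,0,0,16,-0.01,1,0,17,0,0,0,0,0,0,0,0,0],
)

```text
time_s: 2.55
ee_pos: [0.5197, 0.1076, 0.1499]
eef_rot: [-3.141, -0.0, 1.356]
force: [0.2, 0.9, 0.3]
grip_width: 0.0512
grip_force: 0.0
```

>>> apply_moves(
  plan=[0,0,0,0,0,0,0,0,0,0,0,0,0,0,0,0,0,0,0,0,0,0,0,0],
  hand=-1,
  squeeze=15,
)

```text
time_s: 3.15
ee_pos: [0.522, 0.1066, 0.15]
eef_rot: [3.136, -0.001, 1.355]
force: [17.4, -2.7, -7.2]
grip_width: 0.0114
grip_force: 15.0
```

```bash
python3 - <<'E'
from h import *
o=monitor.get_obs(); print(o["force"],o["grip_width"],o["ee_pos"])
plan([grip(q,np.radians(77.3)) for q in np.arange(.05,1.251,.05)])
E
```

```text
[17.36161795 -2.71837167 -7.17321686] 0.01136382190710042 [0.52199495 0.10659309 0.14995532]
from [0.522  0.1066 0.15  ] 1.3545
0 -2, 0, -8, np.float64(0.01), 0, 3, -10, np.float64(-0.0), 0, 4, -9, np.float64(-0.0), 0, 4, -9, np.float64(-0.0), 0, 4, -9, np.float64(-0.0), 0, 5, -8, np.float64(-0.0), 0, 5, -8, np.float64(-0.0), 0, 5, -8, np.float64(-0.0), 0, 6, -8, np.float64(-0.0), 0, 7, -8, np.float64(-0.0), 0, 7, -7, np.float64(-0.0), 0, 7, -6, np.float64(-0.0), 0, 7, -7, np.float64(-0.0), 0, 8, -6, np.float64(-0.0), 0, 8, -5, np.float64(-0.0), 0, 8, -6, np.float64(-0.0), 0, 8, -4, np.float64(-0.0), 0, 9, -5, np.float64(-0.0), 0, 9, -4, np.float64(-0.0), 0, 9, -3, np.float64(-0.0)
20 0, 9, -3, np.float64(-0.0), 0, 10, -3, np.float64(-0.0), 0, 9, -2, np.float64(-0.0), 0, 10, -1, np.float64(-0.0), 0, 10, -2, np.float64(-0.0)
end [0.6882 0.0663 0.299 ] 1.3445
```

>>> apply_moves(
  plan=[0,2,0,0,0,0,0,0,0,0,0,0],
)

```text
time_s: 3.45
ee_pos: [0.5219, 0.1066, 0.1495]
eef_rot: [3.141, 0.0, 1.355]
force: [0.3, -0.5, 1.0]
grip_width: 0.0114
grip_force: 15.0
```

```bash
sed -i 's/BAR0=np.array(\[.5195,.1047\])/BAR0=np.array([.5220,.1066])/' h.py; python3 - <<'E'
from h import *
plan([grip(q) for q in np.arange(.05,1.251,.05)])
E
```

```text
from [0.5219 0.1066 0.1495] 1.3548
0 0, 3, -9, np.float64(-0.0), 0, 2, -9, np.float64(-0.0), 0, 4, -9, np.float64(-0.0), 0, 4, -9, np.float64(-0.0), 0, 4, -9, np.float64(-0.0), 0, 5, -9, np.float64(-0.0), 0, 5, -8, np.float64(-0.0), 0, 6, -8, np.float64(-0.0), 0, 6, -8, np.float64(-0.0), 0, 6, -7, np.float64(-0.0), 0, 7, -7, np.float64(-0.0), 0, 7, -7, np.float64(-0.0), 0, 7, -6, np.float64(-0.0), 0, 8, -6, np.float64(-0.0), 0, 8, -6, np.float64(-0.0), 0, 8, -5, np.float64(-0.0), -1, 8, -5, np.float64(-0.0), 0, 9, -4, np.float64(-0.0), 0, 9, -4, np.float64(-0.0), 0, 9, -4, np.float64(-0.0)
20 0, 10, -3, np.float64(-0.0), 0, 9, -2, np.float64(-0.0), 0, 10, -2, np.float64(-0.0), 0, 9, -2, np.float64(-0.0), 0, 10, -1, np.float64(-0.0)
end [0.6907 0.0685 0.2985] 1.3548
```

>>> apply_moves(
  plan=[0,3,-9,0,0,2,-9,0,0,4,-9,0,0,4,-9,0,0,4,-9,0,0,5,-9,0,0,5,-8,0,0,6,-8,0,0,6,-8,0,0,6,-7,0,0,0,0,0],
)

```text
time_s: 4.55
ee_pos: [0.5654, 0.0971, 0.2374]
eef_rot: [-3.141, -0.0, 1.355]
force: [-17.9, 2.0, 13.0]
grip_width: 0.0111
grip_force: 15.0
```

```bash
python3 - <<'E'
from h import *
o=monitor.get_obs(); print(o["force"],o["ee_pos"], grip(.5))
plan([grip(q) for q in np.arange(.55,1.251,.05)])
E
```

```text
[-17.9374445    1.98023366  12.97790068] [0.56544204 0.0971046  0.23738302] (np.float64(0.5657365913720073), np.float64(0.09674353344621231), np.float64(0.23458206761986536), None, 1)
from [0.5654 0.0971 0.2374] 1.355
0 0, 7, -4, np.float64(-0.0), 0, 7, -7, np.float64(-0.0), 0, 8, -6, np.float64(-0.0), 0, 7, -6, np.float64(-0.0), -1, 8, -6, np.float64(-0.0), 0, 8, -5, np.float64(-0.0), 0, 9, -5, np.float64(-0.0), 0, 9, -4, np.float64(-0.0), 0, 9, -4, np.float64(-0.0), 0, 9, -4, np.float64(-0.0), 0, 9, -3, np.float64(-0.0), 0, 9, -2, np.float64(-0.0), 0, 10, -2, np.float64(-0.0), 0, 10, -2, np.float64(-0.0), 0, 9, -1, np.float64(-0.0)
end [0.6903 0.0687 0.2984] 1.355
```

>>> apply_moves(
  plan=[0,-1,-1,0,0,6,-8,0,0,7,-7,0,0,8,-6,0,0,0,0,0],
)

```text
time_s: 5.05
ee_pos: [0.5864, 0.0925, 0.2589]
eef_rot: [3.14, -0.001, 1.355]
force: [-7.1, 1.0, 7.1]
grip_width: 0.0114
grip_force: 15.0
```

```bash
python3 - <<'E'
from h import *
o=monitor.get_obs(); p=o["ee_pos"]; f=.19-(p[:2]-BAR0)@EX; h=p[2]+.019-.123
print(o["force"],p,np.hypot(f,h),"q",np.arctan2(h,f)-np.arctan2(.045,.19), o["force"][:2]@EX)
E
```

```text
[-7.13172     0.97237697  7.1075801 ] [0.58642495 0.09249205 0.25885125] 0.19841175928000246 q 0.6628346776432085 -7.171012605662132
```

```bash
sed -i 's/def grip(q,yaw=None,n=1): x,y,z=bar(q); return (x,y,z-.019,yaw,n)/def grip(q,yaw=None,n=1,off=.0145): x,y,z=bar(q); return (x,y,z-off,yaw,n)/' h.py; python3 - <<'E'
from h import *
plan([grip(q) for q in np.arange(.70,1.251,.05)])
E
```

```text
from [0.5864 0.0925 0.2589] 1.3546
0 0, 8, -6, np.float64(-0.0), 0, 8, -6, np.float64(-0.0), -1, 8, -5, np.float64(-0.0), 0, 8, -5, np.float64(-0.0), 0, 9, -4, np.float64(-0.0), 0, 9, -4, np.float64(-0.0), 0, 9, -4, np.float64(-0.0), 0, 10, -3, np.float64(-0.0), 0, 9, -2, np.float64(-0.0), 0, 10, -2, np.float64(-0.0), 0, 9, -2, np.float64(-0.0), 0, 10, -1, np.float64(-0.0)
end [0.6907 0.0686 0.3029] 1.3546
```

>>> apply_moves(
  plan=[0,8,-6,0,0,8,-6,0,-1,8,-5,0,0,8,-5,0,0,9,-4,0,0,9,-4,0,0,0,0,0],
)

```text
time_s: 5.75
ee_pos: [0.6352, 0.0811, 0.2886]
eef_rot: [3.139, -0.002, 1.355]
force: [-3.2, 3.2, 7.3]
grip_width: 0.0116
grip_force: 15.0
```

```bash
python3 - <<'E'
from h import *
o=monitor.get_obs(); p=o["ee_pos"]
for off in(.0145,.019):
    f=.19-(p[:2]-BAR0)@EX; h=p[2]+off-.123
    print(off,np.hypot(f,h),"q",np.arctan2(h,f)-np.arctan2(.045,.19), o["force"])
plan([grip(q) for q in np.arange(1.05,1.251,.05)])
c=camera("top"); W=pts(c).reshape(-1,3); k=np.isfinite(W[:,0]); W=W[k]
D=(W[:,:2]-HNG)@EX; L=(W[:,:2]-HNG)@EY
for z0 in (.16,.2,.24,.28,.31,.33):
    k=(abs(W[:,2]-z0)<.01)&(abs(D)<.25)&(abs(L)<.13)&(abs(L)>.07)
    if k.sum()>3: print(z0,k.sum(),D[k].mean().round(4))
E
```

```text
0.0145 0.19463588725832315 q 0.9486946250119254 [-3.20443936  3.18499017  7.32301047]
0.019 0.1988061017256602 q 0.9572908098015244 [-3.20443936  3.18499017  7.32301047]
from [0.6352 0.0811 0.2886] 1.3548
0 0, 18, -7, np.float64(-0.0), 0, 10, -3, np.float64(-0.0), 0, 9, -2, np.float64(-0.0), 0, 10, -1, np.float64(-0.0), 0, 10, -1, np.float64(-0.0)
end [0.6909 0.0689 0.3026] 1.3548
0.16 75 0.0307
0.2 93 0.0168
0.24 90 -0.078
0.28 110 -0.1108
0.31 243 -0.139
0.33 71 -0.1425
```

>>> apply_moves(
  plan=[0,9,-4,0,0,9,-3,0,0,10,-3,0,0,9,-2,0,0,8,-1,0,0,5,-1,0,0,0,0,0],
)

```text
time_s: 6.5
ee_pos: [0.6834, 0.0701, 0.3008]
eef_rot: [3.14, -0.0, 1.355]
force: [1.8, 0.1, 1.4]
grip_width: 0.0113
grip_force: 15.0
```

```bash
python3 - <<'E'
from h import *
o=monitor.get_obs(); p=o["ee_pos"]
for off in(.0145,.019):
    f=.19-(p[:2]-BAR0)@EX; h=p[2]+off-.123
    print(off,np.hypot(f,h),"q",np.arctan2(h,f)-np.arctan2(.045,.19), o["force"])
plan([grip(1.25)])
E
```

```text
0.0145 0.1938765552670559 q 1.211569215271092 [1.79992801 0.06169141 1.39605326]
0.019 0.19834131623501 q 1.2144354532627504 [1.79992801 0.06169141 1.39605326]
from [0.6834 0.0701 0.3008] 1.3546
0 0, 7, -2, np.float64(-0.0)
end [0.6903 0.0686 0.3028] 1.3546
```

>>> apply_moves(
  plan=[0,2,0,0,0,2,-1,0,0,2,0,0,0,1,0,0,0,0,0,0],
)

```text
time_s: 7.0
ee_pos: [0.6898, 0.0687, 0.3014]
eef_rot: [3.141, 0.0, 1.355]
force: [2.5, 0.8, -0.5]
grip_width: 0.0114
grip_force: 15.0
```

>>> apply_moves(
  plan=[0,0,0,0,0,0,0,0,0,0,0,0,0,0,0,0,0,0,0,0],
  hand=-0.3,
)

```text
time_s: 7.5
ee_pos: [0.6896, 0.0688, 0.3015]
eef_rot: [-3.142, 0.0, 1.355]
force: [-0.5, 0.4, 0.1]
grip_width: 0.0328
grip_force: 0.0
```

```bash
python3 - <<'E'
from h import *
p=monitor.get_obs()["ee_pos"]; yw=np.radians(108.3)
plan([(p[0],p[1],.395,None,3),(.56,-.13,.38,yw,8),(.534,-.213,.15,yw,7)])
c=camera("top"); W=pts(c).reshape(-1,3); W=W[np.isfinite(W[:,0])]
D=(W[:,:2]-HNG)@EX; L=(W[:,:2]-HNG)@EY
for z0 in (.2,.24,.28,.31,.33,.35):
    k=(abs(W[:,2]-z0)<.008)&(abs(D)<.25)&(abs(L)<.13)&(abs(L)>.07)
    if k.sum()>3: print(z0,k.sum(),D[k].min().round(4),D[k].max().round(4))
E
```

```text
from [0.6896 0.0688 0.3015] 1.3548
0 0, 0, -31, np.float64(-0.0), 0, 0, -31, np.float64(-0.0), 0, 0, -32, np.float64(-0.0), -28, -11, 2, np.float64(-0.07), -27, -12, 2, np.float64(-0.06), -26, -14, 2, np.float64(-0.07), -25, -16, 2, np.float64(-0.07), -24, -17, 2, np.float64(-0.06), -23, -19, 2, np.float64(-0.07), -21, -21, 2, np.float64(-0.07), -20, -22, 1, np.float64(-0.07), -10, -7, 33, np.float64(0.0), -10, -7, 33, np.float64(0.0), -10, -8, 33, np.float64(0.0), -10, -7, 33, np.float64(0.0), -10, -7, 33, np.float64(0.0), -11, -7, 33, np.float64(0.0), -10, -8, 32, np.float64(0.0)
end [ 0.5338 -0.2134  0.1505] 1.8948
0.2 27 -0.027 0.2133
0.24 12 -0.0399 -0.0327
0.28 19 -0.0529 -0.0484
0.31 15 -0.0629 -0.0579
0.33 18 -0.0696 -0.0648
0.35 205 -0.0892 -0.071
```

>>> apply_moves(
  plan=[0,0,-31,0,0,0,-31,0,0,0,-32,0,-28,-11,2,-0.07,-27,-12,2,-0.06,-26,-14,2,-0.07,-25,-16,2,-0.07,-24,-17,2,-0.06,-23,-19,2,-0.07,-21,-21,2,-0.07,-20,-22,1,-0.07,-10,-7,33,0,-10,-7,33,0,-10,-8,33,0,-10,-7,33,0,-10,-7,33,0,-11,-7,33,0,-10,-8,32,0,0,0,0,0,0,0,0,0],
)

```text
time_s: 9.55
ee_pos: [0.5341, -0.2134, 0.1515]
eef_rot: [3.141, 0.0, 1.894]
force: [-0.0, -0.3, 0.8]
grip_width: 0.0327
grip_force: 0.0
```

```bash
python3 - <<'E'
from h import *
yw=np.radians(108.3)
plan([(.534,-.213,.04,yw,4),(.534,-.213,.004,yw,3)])
c=camera("scene"); cv2.imwrite("pics/s2.png",cv2.resize(c["image"][80:280,160:460,::-1],None,fx=2,fy=2))
E
```

```text
from [ 0.5341 -0.2134  0.1515] 1.8944
0 0, 0, 28, np.float64(0.0), 0, 0, 28, np.float64(0.0), 0, 0, 28, np.float64(0.0), 0, 0, 27, np.float64(0.0), 0, 0, 12, np.float64(0.0), 0, 0, 12, np.float64(0.0), 0, 0, 12, np.float64(0.0)
end [ 0.5341 -0.2134  0.0045] 1.8944
```

View pics/s2.png

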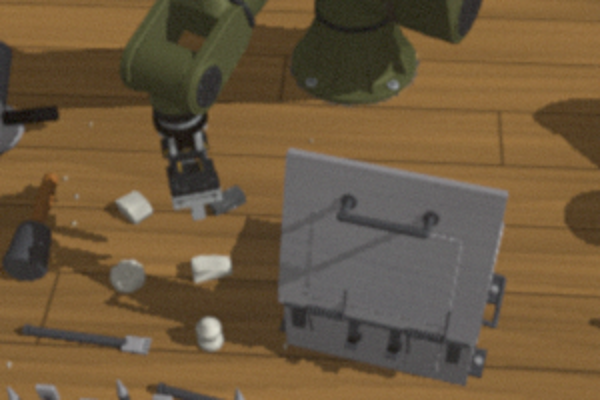

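The lid stays open on its stop, with the bar at about (385,220). The gripper is above and short of the wedge at (210,268), which fits the parallax.

>>> apply_moves(
  plan=[0,0,28,0,0,0,28,0,0,0,28,0,0,0,20,0,0,0,10,0,0,0,0,0,0,0,10,0,0,0,12,0,0,0,11,0,0,0,0,0],
  hand=0.5,
)

```text
time_s: 10.6
ee_pos: [0.533, -0.2131, 0.0017]
eef_rot: [-3.14, -0.002, 1.895]
force: [-0.2, 0.2, 0.9]
grip_width: 0.0704
grip_force: 0.0
```

>>> apply_moves(
  plan=[0,0,0,0,0,0,0,0,0,0,0,0,0,0,0,0,0,0,0,0,0,0,0,0],
  hand=-1,
  squeeze=25,
)

```text
time_s: 11.2
ee_pos: [0.5341, -0.2135, 0.0037]
eef_rot: [3.141, 0.0, 1.895]
force: [1.8, 1.0, 2.0]
grip_width: 0.0298
grip_force: 25.0
```

>>> apply_moves(
  plan=[0,0,-15,0,0,0,-25,0,0,0,-30,0,0,0,0,0],
)

```text
time_s: 11.6
ee_pos: [0.5355, -0.2143, 0.0782]
eef_rot: [3.137, 0.005, 1.895]
force: [1.3, -0.8, -1.4]
grip_width: 0.0296
grip_force: 25.0
```

```bash
python3 - <<'E'
from h import *
yw=np.radians(167.3); t=ORG-.035*EX-.05*EY; s=ORG-.035*EX-.24*EY
print(t,s)
plan([(s[0],s[1],.2,yw,9),(t[0],t[1],.2,yw,7),(t[0],t[1],.07,yw,5)])
E
```

```text
[0.5422248  0.05078819] [ 0.50045402 -0.13456337]
from [ 0.5355 -0.2143  0.0782] 1.8948
0 10, -1, -14, np.float64(-0.11), 9, 0, -13, np.float64(-0.12), 10, 2, -14, np.float64(-0.11), 9, 2, -13, np.float64(-0.12), 9, 4, -14, np.float64(-0.11), 9, 4, -13, np.float64(-0.11), 8, 5, -14, np.float64(-0.12), 7, 7, -13, np.float64(-0.11), 7, 7, -14, np.float64(-0.12), 0, 27, 0, np.float64(0.0), 0, 27, 0, np.float64(0.0), 0, 27, 0, np.float64(0.0), -1, 27, 0, np.float64(0.0), 0, 28, 0, np.float64(0.0), 0, 27, 0, np.float64(0.0), 0, 27, 0, np.float64(0.0), 0, 0, 26, np.float64(0.0), 0, 0, 26, np.float64(0.0), 0, 0, 26, np.float64(0.0), 0, 0, 26, np.float64(0.0)
20 0, 0, 26, np.float64(0.0)
end [0.5423 0.051  0.0702] 2.9248
```

>>> apply_moves(
  plan=[10,-1,-14,-0.11,9,0,-13,-0.12,10,2,-14,-0.11,9,2,-13,-0.12,9,4,-14,-0.11,9,4,-13,-0.11,8,5,-14,-0.12,7,7,-13,-0.11,7,7,-14,-0.12,0,27,0,0,0,27,0,0,0,27,0,0,-1,27,0,0,0,28,0,0,0,27,0,0,0,27,0,0,0,0,0,0],
)

```text
time_s: 13.3
ee_pos: [0.5404, 0.0542, 0.1952]
eef_rot: [3.141, -0.001, 2.927]
force: [0.1, -0.6, -0.9]
grip_width: 0.0299
grip_force: 25.0
```

>>> apply_moves(
  plan=[0,0,26,0,0,0,26,0,0,0,26,0,0,0,26,0,0,0,26,0,0,0,0,0],
)

```text
time_s: 13.9
ee_pos: [0.5385, 0.0511, 0.0625]
eef_rot: [-3.14, -0.006, 2.924]
force: [0.3, -0.5, -1.0]
grip_width: 0.0293
grip_force: 25.0
```

>>> apply_moves(
  plan=[0,0,0,0,0,0,0,0,0,0,0,0,0,0,0,0],
  hand=0.3,
)

```text
time_s: 14.3
ee_pos: [0.5409, 0.0518, 0.0664]
eef_rot: [3.141, 0.001, 2.925]
force: [-0.4, 0.2, -0.3]
grip_width: 0.0584
grip_force: 0.0
```

```bash
python3 - <<'E'
from h import *
c=camera("scene"); W=pts(c).reshape(-1,3); im=c["image"].reshape(-1,3)
print("wedge place pts", ((W[:,2]>.01)&(np.linalg.norm(W[:,:2]-[.533,-.21],axis=1)<.03)).sum())
p=monitor.get_obs()["ee_pos"]; s=ORG-.035*EX-.24*EY; yw=np.radians(50)
plan([(p[0],p[1],.2,None,4),(s[0],s[1],.2,None,7),(.4145,-.359,.12,yw,18)])
E
```

```text
wedge place pts 0
from [0.5408 0.0519 0.0662] 2.9248
0 0, 0, -33, np.float64(-0.0), 0, 0, -34, np.float64(-0.0), 0, 0, -33, np.float64(-0.0), 0, 0, -34, np.float64(-0.0), 0, -27, 0, np.float64(-0.0), 0, -27, 0, np.float64(-0.0), 0, -28, 0, np.float64(-0.0), 0, -27, 0, np.float64(-0.0), 0, -27, 0, np.float64(-0.0), -1, -27, 0, np.float64(-0.0), 0, -28, 0, np.float64(-0.0), 2, -13, 4, np.float64(0.11), 1, -14, 5, np.float64(0.12), -1, -13, 4, np.float64(0.11), -3, -13, 5, np.float64(0.12), -4, -13, 4, np.float64(0.11), -5, -12, 5, np.float64(0.11), -7, -11, 4, np.float64(0.12), -8, -11, 5, np.float64(0.11), -9, -9, 4, np.float64(0.12)
20 -11, -9, 5, np.float64(0.11), -11, -7, 4, np.float64(0.11), -12, -6, 4, np.float64(0.12), -12, -5, 5, np.float64(0.11), -13, -3, 4, np.float64(0.12), -14, -2, 5, np.float64(0.11), -13, 0, 4, np.float64(0.11), -13, 1, 5, np.float64(0.12), -13, 3, 4, np.float64(0.11)
end [ 0.4143 -0.3588  0.1202] 0.8748
```

>>> apply_moves(
  plan=[0,0,-33,0,0,0,-34,0,0,0,-33,0,0,0,-34,0,0,-27,0,0,0,-27,0,0,0,-28,0,0,0,-27,0,0,0,-27,0,0,-1,-27,0,0,0,-28,0,0,2,-13,4,0.11,1,-14,5,0.12,-1,-13,4,0.11,-3,-13,5,0.12,-4,-13,4,0.11,-5,-12,5,0.11,-7,-11,4,0.12,-8,-11,5,0.11,-9,-9,4,0.12],
)

```text
time_s: 16.35
ee_pos: [0.4573, -0.2469, 0.1595]
eef_rot: [3.141, 0.0, 1.89]
force: [-0.6, 0.2, 0.2]
grip_width: 0.061
grip_force: 0.0
```

>>> apply_moves(
  plan=[-11,-9,5,0.11,-11,-7,4,0.11,-12,-6,4,0.12,-12,-5,5,0.11,-13,-3,4,0.12,-14,-2,5,0.11,-13,0,4,0.11,-13,1,5,0.12,-13,3,4,0.11,0,0,0,0],
  hand=0.6,
)

```text
time_s: 17.35
ee_pos: [0.4134, -0.3596, 0.1192]
eef_rot: [-3.141, 0.0, 0.872]
force: [-0.3, -0.7, 0.1]
grip_width: 0.0752
grip_force: 0.0
```

```bash
python3 - <<'E'
from h import *
plan([(.4150,-.3585,.045,np.radians(50),3),(.4150,-.3585,.005,None,3)])
c=camera("top"); W=pts(c).reshape(-1,3)
d=W[:,:2]-ORG; x,y=d@EX,d@EY
k=(abs(x+.02)<.09)&(abs(y)<.13)&(W[:,2]<.06); print("bin pts",k.sum())
h=k&(W[:,2]>.014); print(h.sum(),x[h].mean(),y[h].mean(),W[h,2].max() if h.any() else 0)
cv2.imwrite("pics/t3.png",cv2.resize(c["image"][140:280,220:480,::-1],None,fx=3,fy=3,interpolation=cv2.INTER_CUBIC))
E
```

```text
from [ 0.4134 -0.3596  0.1192] 0.8718
0 1, 0, 25, np.float64(-0.0), 0, 0, 24, np.float64(-0.0), 1, 0, 25, np.float64(-0.0), 0, 0, 13, np.float64(-0.0), 0, 0, 14, np.float64(-0.0), 0, 0, 13, np.float64(-0.0)
end [ 0.4147 -0.3581  0.0052] 0.8718
bin pts 3442
154 -0.040853813610150155 -0.046242706542432954 0.039606311036469465
```

View pics/t3.png

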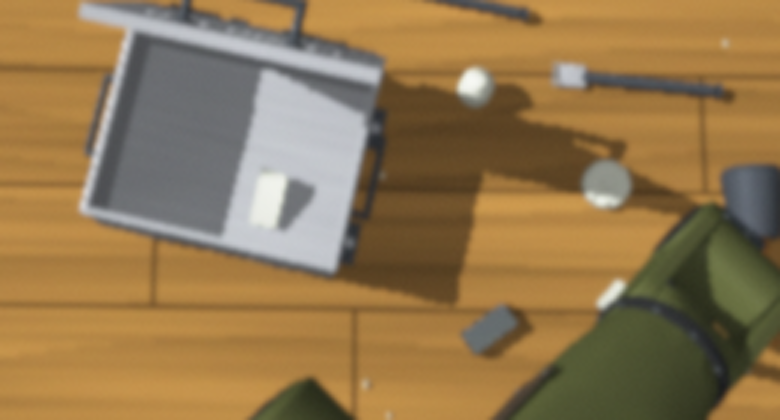

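The wedge lies in the bin at about (268,200). The tools haven't moved. The arm is over the thick offcut at (612,295).

>>> apply_moves(
  plan=[1,0,25,0,0,0,24,0,1,0,25,0,0,0,10,0,0,0,0,0,0,0,12,0,0,0,10,0,0,0,7,0,0,0,0,0],
)

```text
time_s: 18.3
ee_pos: [0.4149, -0.3569, 0.0055]
eef_rot: [-3.14, -0.0, 0.875]
force: [0.2, 1.0, 0.1]
grip_width: 0.0753
grip_force: 0.0
```

>>> apply_moves(
  plan=[0,0,0,0,0,0,0,0,0,0,0,0,0,0,0,0,0,0,0,0,0,0,0,0],
  hand=-1,
)

```text
time_s: 18.9
ee_pos: [0.4153, -0.3573, 0.0066]
eef_rot: [3.141, 0.0, 0.875]
force: [0.3, -0.0, 1.6]
grip_width: 0.0361
grip_force: 24.9
```

>>> apply_moves(
  plan=[0,0,-15,0,0,0,-30,0,0,0,-40,0,0,0,0,0],
)

```text
time_s: 19.3
ee_pos: [0.417, -0.3589, 0.0973]
eef_rot: [3.133, 0.001, 0.875]
force: [-0.4, -0.8, -2.0]
grip_width: 0.0355
grip_force: 24.9
```

```bash
python3 - <<'E'
from h import *
yw=np.radians(-12.7); t=ORG-.035*EX+.05*EY; s=ORG-.035*EX-.24*EY
plan([(s[0],s[1],.2,yw,10),(t[0],t[1],.2,yw,10),(t[0],t[1],.07,yw,5)])
E
```

```text
from [ 0.417  -0.3589  0.0973] 0.8748
0 23, -8, -10, np.float64(0.11), 21, -10, -11, np.float64(0.11), 20, -13, -10, np.float64(0.11), 19, -15, -10, np.float64(0.11), 17, -17, -10, np.float64(0.11), 15, -18, -11, np.float64(0.11), 13, -21, -10, np.float64(0.11), 11, -21, -10, np.float64(0.11), 8, -23, -10, np.float64(0.11), 6, -23, -11, np.float64(0.11), 0, -29, 0, np.float64(-0.0), 0, -29, 0, np.float64(-0.0), 0, -29, 0, np.float64(-0.0), 0, -29, 0, np.float64(-0.0), -1, -29, 0, np.float64(-0.0), 0, -29, 0, np.float64(-0.0), 0, -29, 0, np.float64(-0.0), 0, -29, 0, np.float64(-0.0), 0, -29, 0, np.float64(-0.0), 0, -29, 0, np.float64(-0.0)
20 0, 0, 26, np.float64(-0.0), 0, 0, 26, np.float64(-0.0), 0, 0, 26, np.float64(-0.0), 0, 0, 26, np.float64(-0.0), 0, 0, 26, np.float64(-0.0)
end [0.5645 0.1485 0.0703] -0.2252
```

>>> apply_moves(
  plan=[23,-8,-10,0.11,21,-10,-11,0.11,20,-13,-10,0.11,19,-15,-10,0.11,17,-17,-10,0.11,15,-18,-11,0.11,13,-21,-10,0.11,11,-21,-10,0.11,8,-23,-10,0.11,6,-23,-11,0.11,0,-29,0,0,0,-29,0,0,0,-29,0,0,0,-29,0,0,-1,-29,0,0,0,-29,0,0,0,-29,0,0,0,-29,0,0,0,-29,0,0,0,-29,0,0],
)

```text
time_s: 21.3
ee_pos: [0.5626, 0.1514, 0.1947]
eef_rot: [3.142, 0.0, -0.225]
force: [0.6, -0.3, -2.0]
grip_width: 0.036
grip_force: 24.9
```

>>> apply_moves(
  plan=[0,0,0,0,0,0,26,0,0,0,26,0,0,0,26,0,0,0,26,0,0,0,22,0,0,0,0,0],
)

```text
time_s: 22.0
ee_pos: [0.5611, 0.1493, 0.0659]
eef_rot: [3.139, 0.005, -0.226]
force: [-0.1, 0.9, -2.0]
grip_width: 0.0358
grip_force: 24.9
```

>>> apply_moves(
  plan=[0,0,0,0,0,0,0,0,0,0,0,0,0,0,0,0],
  hand=0.3,
)

```text
time_s: 22.4
ee_pos: [0.5631, 0.1502, 0.0694]
eef_rot: [-3.141, -0.001, -0.225]
force: [1.0, -0.1, 0.2]
grip_width: 0.0604
grip_force: 0.0
```

```bash
python3 - <<'E'
from h import *
p=monitor.get_obs()["ee_pos"]; s=ORG-.08*EX+.0*EY; b=bar(1.25); yw=np.radians(77.3)
print(b)
plan([(p[0],p[1],.2,None,4),(s[0],s[1],.30,None,5),(s[0],s[1],.40,yw,14),(b[0],b[1],.395,yw,9)])
E
```

```text
(np.float64(0.6905655980240858), np.float64(0.06861210183683847), np.float64(0.31749658398534847))
from [0.5631 0.1502 0.0694] -0.2252
0 0, 0, -33, np.float64(-0.0), 0, 0, -32, np.float64(-0.0), 0, 0, -33, np.float64(-0.0), 0, 0, -33, np.float64(-0.0), -9, 10, -20, np.float64(-0.0), -8, 11, -20, np.float64(-0.0), -9, 10, -20, np.float64(-0.0), -9, 10, -20, np.float64(-0.0), -8, 11, -20, np.float64(-0.0), 0, 0, -7, np.float64(-0.11), 0, 0, -7, np.float64(-0.11), 0, 0, -7, np.float64(-0.12), 0, 0, -7, np.float64(-0.11), 0, 0, -8, np.float64(-0.11), 0, 0, -7, np.float64(-0.11), 0, 0, -7, np.float64(-0.12), 0, 0, -7, np.float64(-0.11), 0, 0, -7, np.float64(-0.11), 0, 0, -7, np.float64(-0.11), 0, 0, -7, np.float64(-0.12)
20 0, 0, -7, np.float64(-0.11), 0, 0, -8, np.float64(-0.11), 0, 0, -7, np.float64(-0.11), 0, 21, 1, np.float64(-0.0), 0, 20, 0, np.float64(-0.0), 0, 21, 1, np.float64(-0.0), 0, 20, 0, np.float64(-0.0), 1, 21, 1, np.float64(-0.0), 0, 21, 1, np.float64(-0.0), 0, 20, 0, np.float64(-0.0), 0, 21, 1, np.float64(-0.0), 0, 20, 0, np.float64(-0.0)
end [0.6901 0.0687 0.3954] 1.3448
```

>>> apply_moves(
  plan=[0,0,-33,0,0,0,-32,0,0,0,-33,0,0,0,-33,0,-9,10,-20,0,-8,11,-20,0,-9,10,-20,0,-9,10,-20,0,-8,11,-20,0,0,0,-7,-0.11,0,0,-7,-0.11,0,0,-7,-0.12,0,0,-7,-0.11,0,0,-8,-0.11,0,0,-7,-0.11,0,0,-7,-0.12,0,0,-7,-0.11,0,0,-7,-0.11,0,0,-7,-0.11,0,0,-7,-0.12],
)

```text
time_s: 24.4
ee_pos: [0.509, 0.1091, 0.3782]
eef_rot: [3.141, -0.0, 1.019]
force: [0.2, -0.6, 0.4]
grip_width: 0.0612
grip_force: 0.0
```

>>> apply_moves(
  plan=[0,0,-7,-0.11,0,0,-8,-0.11,0,0,-7,-0.11,0,21,1,0,0,20,0,0,0,21,1,0,0,20,0,0,1,21,1,0,0,21,1,0,0,20,0,0,0,21,1,0,0,20,0,0,0,0,0,0],
  hand=-0.3,
)

```text
time_s: 25.7
ee_pos: [0.691, 0.0679, 0.3927]
eef_rot: [-3.14, 0.001, 1.344]
force: [0.7, -0.6, -0.5]
grip_width: 0.0329
grip_force: 0.0
```

```bash
python3 - <<'E'
from h import *
c=camera("top"); W=pts(c).reshape(-1,3)
d=W[:,:2]-ORG; x,y=d@EX,d@EY
for lo,hi in((-.13,0),(0,.13)):
    h=(abs(x+.02)<.09)&(y>lo)&(y<hi)&(W[:,2]<.06)&(W[:,2]>.014); print(h.sum(),x[h].mean(),y[h].mean(),W[h,2].max() if h.any() else 0)
cv2.imwrite("pics/t4.png",cv2.resize(c["image"][120:280,220:490,::-1],None,fx=2.9,fy=2.9,interpolation=cv2.INTER_CUBIC))
c=camera("scene"); W=pts(c).reshape(-1,3)
h=(W[:,2]>.29)&(W[:,2]<.33); d=W[:,:2]-HNG; x,y=d@EX,d@EY; h&=(x>-.035)&(x<.05)&(abs(y)<.1)
print("bar",h.sum(),np.median(W[h],0),np.median(x[h]),np.percentile(y[h],[2,98]),W[h,2].max())
plan([(.6897,.0687,.3015,np.radians(77.6),6)])
E
```

```text
0 nan nan 0
0 nan nan 0
bar 240 [0.69293855 0.0685586  0.32094906] -0.013813856744516434 [-0.05717565  0.05825124] 0.32745843254039103
from [0.6896 0.0687 0.3942] 1.3447
0 0, 0, 15, np.float64(-0.0), 0, 0, 16, np.float64(-0.0), 0, 0, 15, np.float64(-0.0), 0, 0, 16, np.float64(-0.01), 0, 0, 15, np.float64(0.0), 0, 0, 16, np.float64(0.0)
end [0.6896 0.0687 0.3012] 1.3547<stdin>:5: RuntimeWarning: Mean of empty slice.
  ret = ret.dtype.type(ret / rcount)
```

View pics/t4.png

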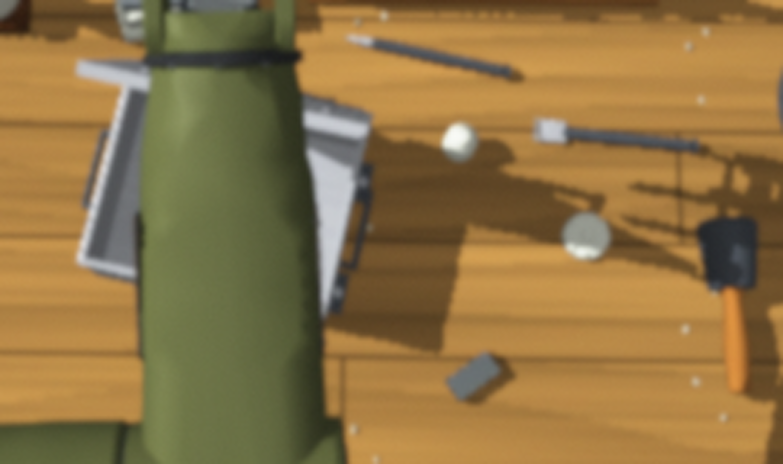

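The arm hides the bin from this view. No offcut is left on the bench, and the finial (458,142), rosette (585,237), whetstone (474,377), chisels and mallet haven't moved.

>>> apply_moves(
  plan=[0,0,15,0,0,0,16,0,0,0,15,0,0,0,16,-0.01,0,0,15,0,0,0,16,0,0,0,0,0],
)

```text
time_s: 26.5
ee_pos: [0.6885, 0.069, 0.3004]
eef_rot: [-3.139, 0.001, 1.355]
force: [-0.8, 0.2, 0.3]
grip_width: 0.0329
grip_force: 0.0
```

>>> apply_moves(
  plan=[0,0,0,0,0,0,0,0,0,0,0,0,0,0,0,0,0,0,0,0],
  hand=-1,
  squeeze=20,
)

```text
time_s: 27.0
ee_pos: [0.69, 0.0686, 0.3026]
eef_rot: [3.139, -0.001, 1.355]
force: [1.7, -0.4, 5.5]
grip_width: 0.0111
grip_force: 20.0
```

```bash
python3 - <<'E'
from h import *
p=monitor.get_obs()["ee_pos"]; off=.3175-p[2]; d=p[:2]-np.array(bar(1.25)[:2])
print(p,off,d@EX,d@EY,bar(.9)[2],bar(.701))
def g(q): x,y,z=bar(q); return (x+d[0],y+d[1],z-off,None,1)
plan([g(q) for q in np.linspace(1.25,.70,23)[1:]])
E
```

```text
[0.6900276  0.06862098 0.30257548] 0.014924520794429463 -0.0005267839449320905 -0.00010961400516158111 0.2998045614014017 (np.float64(0.5940204548890619), np.float64(0.09036948951588968), np.float64(0.2799355107936103))
from [0.69   0.0686 0.3026] 1.3548
0 0, -5, 0, np.float64(-0.0), 0, -5, 1, np.float64(-0.0), 0, -5, 1, np.float64(-0.0), 0, -4, 1, np.float64(-0.0), 0, -5, 1, np.float64(-0.0), 0, -5, 1, np.float64(-0.0), 0, -5, 1, np.float64(-0.0), 0, -4, 1, np.float64(-0.0), 0, -5, 2, np.float64(-0.0), 0, -5, 1, np.float64(-0.0), 0, -4, 2, np.float64(-0.0), 0, -5, 2, np.float64(-0.0), 0, -4, 2, np.float64(-0.0), 0, -5, 2, np.float64(-0.0), 0, -4, 2, np.float64(-0.0), 0, -4, 2, np.float64(-0.0), 0, -5, 2, np.float64(-0.0), 0, -4, 3, np.float64(-0.0), 0, -4, 2, np.float64(-0.0), 1, -4, 3, np.float64(-0.0)
20 0, -4, 3, np.float64(-0.0), 0, -4, 3, np.float64(-0.0)
end [0.5935 0.0908 0.2646] 1.3548
```

>>> apply_moves(
  plan=[0,-5,0,0,0,-5,1,0,0,-5,1,0,0,-4,1,0,0,-5,1,0,0,-5,1,0,0,-5,1,0,0,-4,1,0,0,-5,2,0,0,-5,1,0,0,0,0,0],
)

```text
time_s: 28.1
ee_pos: [0.6422, 0.0791, 0.2908]
eef_rot: [-3.14, 0.0, 1.355]
force: [3.3, 1.6, -2.3]
grip_width: 0.0118
grip_force: 20.0
```

>>> apply_moves(
  plan=[0,-4,2,0,0,-5,2,0,0,-4,2,0,0,-5,2,0,0,-4,2,0,0,-4,2,0,0,0,0,0],
)

```text
time_s: 28.8
ee_pos: [0.6169, 0.0846, 0.2793]
eef_rot: [-3.141, 0.0, 1.355]
force: [0.9, 1.8, 1.1]
grip_width: 0.0111
grip_force: 20.0
```

```bash
cat > st.py <<'E'
from h import *
o=monitor.get_obs(); p=o["ee_pos"]; f=.19-(p[:2]-BAR0)@EX; print(p,o["force"],"f",f)
from scipy.optimize import brentq
q=brentq(lambda q:.19*np.cos(q)-.045*np.sin(q)-f,0,1.4); print("q",q,"barz",bar(q)[2],"off",bar(q)[2]-p[2])
off=bar(q)[2]-p[2]
c=camera("scene"); W=pts(c).reshape(-1,3); d=W[:,:2]-HNG; x,y=d@EX,d@EY
# lid outer sheet, off the handle, in the vertical bin plane -> angle
k=(abs(y)>.075)&(abs(y)<.135)&(W[:,2]>.16)&(W[:,2]<.36)&(x<.02)&(x>-.25)
for t in range(3):
    a=np.polyfit(x[k],W[k,2],1); k&=abs(W[:,2]-np.polyval(a,x))<.006
print("lid slope angle",np.arctan(-a[0]),k.sum())
x0,y0,z0=bar(.701); plan([(x0,y0,z0-off,None,6)])
E
python3 st.py
```

```text
[0.6168906  0.0846304  0.27931719] [0.92215575 1.78166669 1.08583555] f 0.09260100428428941
q 0.8441231881860038 barz 0.29490129145978183 off 0.01558409737234795
lid slope angle 0.8350418129567662 2539
from [0.6172 0.0846 0.2794] 1.3549
0 0, -4, 3, np.float64(-0.0), 0, -4, 2, np.float64(-0.0), 0, -4, 3, np.float64(-0.0), 0, -4, 2, np.float64(-0.0), 1, -4, 3, np.float64(-0.0), 0, -4, 2, np.float64(-0.0)
end [0.5939 0.0907 0.2644] 1.3549
```

Forces are low, and the camera's lid angle (0.835) agrees with the arm's (0.844).

>>> apply_moves(
  plan=[0,-4,3,0,0,-4,2,0,0,-4,3,0,0,-4,2,0,0,-4,3,0,0,-4,2,0,0,0,0,0,0,0,0,0,0,0,0,0],
)

```text
time_s: 29.75
ee_pos: [0.5942, 0.0896, 0.2641]
eef_rot: [-3.141, 0.0, 1.355]
force: [2.3, 1.3, -3.9]
grip_width: 0.0112
grip_force: 20.0
```

```bash
python3 st.py; python3 - <<'E'
from h import *
c=camera("scene"); cv2.imwrite("pics/s5.png",c["image"][...,::-1])
W=pts(c); d=W[...,:2]-HNG; x,y=d@EX,d@EY
k=(abs(y)<.08)&(abs(x+.116)<.05)&(W[...,2]>.275)&(W[...,2]<.295); print(k.sum(),x[k].mean())
E
```

```text
[0.594162   0.0895683  0.26406904] [ 2.33945312  1.27718376 -3.87060956] f 0.11585912644774053
q 0.703000716773955 barz 0.280167626497161 off 0.016098583139267653
lid slope angle 0.6928269714863684 2540
from [0.5942 0.0896 0.2641] 1.3547
0 0, 0, 0, np.float64(-0.0), 0, 0, 0, np.float64(-0.0), 0, 0, 0, np.float64(-0.0), 1, 0, 0, np.float64(-0.0), 0, 0, 0, np.float64(-0.0), 0, 0, 0, np.float64(-0.0)
end [0.5944 0.0905 0.2641] 1.3547
106 -0.10836988801824533
```

View pics/s5.png

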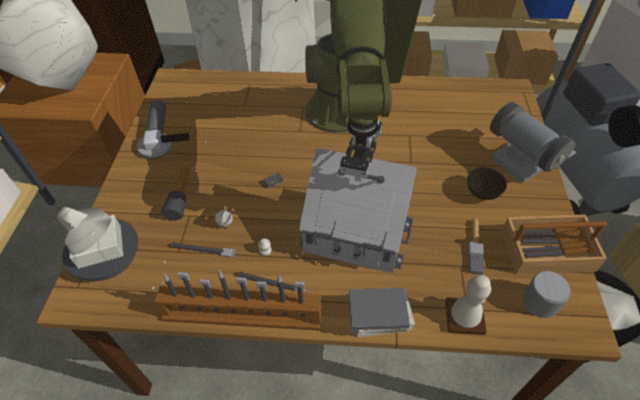

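The gripper holds the lid bar at about (360,177), with the lid angle near 0.70 and the bar at about 0.280 m. Everything else on the bench is in place.

```bash
python3 -c "
from station import ctrl
print(ctrl.hand_in())"
```

```text
the job is handed in; nothing more can be done
None
```

The job is handed in: both offcuts were dropped in the bin (wedge seen there; the arm hid the thick one), and the gripper is holding the lid at about 0.70 rad with the handle about 2 cm below its balance height.

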